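Swing the soap clip over the soap dish and lock it

TASK

Push the pivoting clip arm round with the fingers until the soap bar in its clip hangs over the middle of the rectangular soap dish and stays there; then press the round locking cap on top of the post fully down and move clear. Only push and press, with the fingers and not the rest of the gripper: do not pinch the arm, do not touch the soap, and leave the dish and everything else on the counter where it stands.

Things in the scene. Friction and masses are not known exactly. Their poses are not given: they have to be found in the camera images.
- holder: The clip holder: round base 96 mm across on the counter (fixed), upright post 20 mm thick, with the pivoting arm and the locking cap on it. Origin on the post's vertical axis at counter height (z = 0); this axis is the arm's pivot. x, y axes level, z up.
- clip_arm (a joint): Angle of the pivoting arm about the post, rad, -1.95 to 1.95: 0 when the arm points along the holder's own -x axis, growing counter-clockwise seen from above. A stiff pivot: about 2 N sideways at bar_mid turns it, and it stays where it is left. Its hub round the post is 34 mm across, from 199 to 229 mm above the counter.
- bar_mid (a point): Point on the arm's centre line, 110 mm out from the post axis and 214 mm above the counter. The arm is a level straight aluminium bar from the hub out to 205 mm; 14 mm wide in all, 24 mm tall (202 to 226 mm above the counter) and bare from 20 to 165 mm out.
- soap_mid (a point): Centre of the white soap bar hanging in the spring clip near the arm's outer end, 190 mm from the post axis. The bar is 58 mm along the arm, 22 mm thick and 52 mm tall (from 119 to 171 mm above the counter); the steel clip joins it to the arm. It turns with the arm and clears everything below it.
- cap (a joint): Travel of the locking cap, m: 0 raised, 0.010 fully down. It slides straight down with about 5 N and stays down.
- cap_top (a point): Centre of the flat top of the locking cap, a grey disc 38 mm across and 9 mm thick on the post's axis, the topmost part of the holder; 249 mm above the counter when raised, 239 mm when down.
- soap_dish: Black plastic soap dish, an open rectangular tray 120 x 90 mm (long side along its own x) and 22 mm high with four ribs across; loose. Origin at the centre of its underside.
- dish_mid (a point): Centre of the soap dish, on top of its ribs, 9 mm above the counter; about 190 mm from the post axis (180 to 200 mm).
- pinch_bowl: yellow silicone pinch bowl, round, 76 mm across, 36 mm high; origin at the centre of its underside. Bystander.
- spice_jar: glass spice jar with a dark twist cap, 44 mm across, 90 mm tall; origin at the centre of its underside. Bystander.
- ramekin: white ceramic ramekin, 72 mm across, 45 mm high; origin at the centre of its underside. Bystander.
- garlic_press: aluminium garlic press lying flat, about 165 mm long, 36 mm wide, 26 mm high; origin on the counter under its middle. Bystander.
- mug: blue mug, 80 mm across plus handle, 92 mm tall, out to one side; origin at the centre of its underside. Bystander.
- oil_bottle: green glass oil bottle, 60 mm across, 190 mm tall, out to one side; origin at the centre of its underside. Bystander.
There are look-alikes about, which are no part of the job. Several things look just like the soap_dish: the one meant starts farthest from the robot's base.

How it is judged:
On the way, in this order (a step that is already met when the one before it is completed fails the run):
1. the soap hangs over the middle of the dish and the arm is at rest (horizontal distance between soap_mid and dish_mid below 0.025 m and velocity of joint clip_arm between -0.05 and 0.05 rad/s), for 0.3 s.
2. the locking cap is pressed fully down with the soap over the dish (value of joint cap above 0.008 m and horizontal distance between soap_mid and dish_mid below 0.025 m), for 0.2 s.
At the end, for the whole second after the job is handed in: The soap's centre is within 25 mm (seen from above) of the dish's centre, the arm is at rest, the cap is at least 8 of its 10 mm down, the dish within 12 mm and every bystander within 20 mm of where it started (all of step 2 and velocity of joint clip_arm between -0.05 and 0.05 rad/s and distance of soap_dish from where it was at the start of the episode below 0.012 m and distance of each of pinch_bowl, spice_jar, ramekin, garlic_press, mug, oil_bottle from where it was at the start of the episode below 0.02 m); the robot touches nothing.
It fails at once if the soap dish is moved or lifted (distance of soap_dish from where it was at the start of the episode above 0.012 m).
It fails at once if a bystander is moved or lifted (distance of any of pinch_bowl, spice_jar, ramekin, garlic_press, mug, oil_bottle from where it was at the start of the episode above 0.02 m).
It fails at once if the soap is touched (contact force between anything else and clip_arm_c8 above 0.5 N).
It fails at once if the arm is pinched between the fingers (contact force between the fingers and clip_arm_c6 above 1 N and contact force between the fingers and clip_arm_c7 above 1 N).
It fails at once if the holder is pushed with something other than the fingers (contact force between the arm and holder above 3 N).
It also fails if it takes over 48 s, if anything falls off the work surface, if the arm or the gripper's body presses on something with over 40 N, if the wrist force passes 120 N, or if a joint passes its speed limit or range.

ROBOT

A 6-joint arm with a two-finger parallel gripper is mounted at the origin on the work surface. World frame = base frame: x ahead of the robot, y to its left, z up, the work surface at z = 0. Lengths are in m, angles in rad, forces in N, time in s.
With the tool pointing down it reaches from about 0.375 to 0.975 m from the base axis. Payload 3.8 kg.
Tool frame: the origin (TCP) lies at the very end of the fingers, on their centre line; the grasp point (between the pads) lies 19 mm behind it; z points along the fingers, y is the line along which they close (so a half turn about z gives the same grasp; the last joint's range is limited). The gripper opens to 85 mm and grips with 20 to 120 N. Pads are 22 mm wide; open, the fingers measure 114 mm over their backs; the gripper's body (76 mm by 85 mm) begins 54 mm behind the grasp point. The pads swing forward as they close: fully open they stand 13 mm farther back than shut.
Start: joints at [1.252, 0.264, 1.604, -0, 1.274, -0.037], TCP at [0.188, 0.648, 0.198] pointing down, gripper open.
Joint ranges: [-2.63, 2.63], [-0.94, 2.18], [0.31, 2.57], [-1.31, 4.45], [0, 2.66], [-2.55, 2.55]. Speed limits (rad/s): [2.57, 2.57, 3.14, 3.14, 3.14, 3.14].

INTERFACE

Orientations are given as a rotation vector (axis times angle).
In Python, from workcell import monitor, viewer, job gives the robot as it stands. The module is installed in compiled form; this text tells all that it offers.
- The arm moves only by the tool step_arm, never from a script. Its argument "series" is one flat list of numbers, 4 for each row, row after row: the shift along the tool's x, y, z in m, then the turn about the tool's z in rad. A call has 1 to 8 rows; each row is the pose to reach, as a shift and turn from the pose commanded when the call began, along the tool's axes at that moment; what a row does not reach only later rows make up. A row lasts 1/8 s, in which the tool goes at most 62.5 mm and 10.7 degrees, less where a joint would pass 70% of its speed; a pose out of reach is approached as far as the arm can. A call with a gripper value outside its range is refused whole. "gripper" is the opening, from 0 (shut) to 1 (fully open), set as the call begins (left out, the last holds). The fingers move at their own pace and stop on an object; "newtons" is the grip in N (left out, the last holds). Time passes only in rows, so rows that repeat a pose let the fingers close. It gives the time, the measured TCP pose, the force, the opening and the grip force at its end, in the units of the state.
- monitor.read_state(): the state, without advancing time (a new reading comes with each control period).
- viewer.read_camera(name): name is "scene" or "top"; returns a dict with "image" (420x560x3 uint8, red, green, blue), "intrinsics" (3x3 intrinsics, pixels), "T" (4x4, takes a point from camera to world coordinates). Camera axes: x right, y up, looking along -z (the intrinsics and any distortion apply to the point x, -y, -z); pixel columns grow to the right and rows downward; lengths in m; the calibration is good to about 2 mm. A picture is of the moment at which its call begins. There is no depth.
- job.finish_job(): hands the job in; it is judged then, once.
Trained networks look in a picture, given as the dict that the camera call returned (one of the last four; its "shot" number tells which), for a name from the list of things; names that differ only in an ending like _2 or _b are one class to them, and where a whole thing is asked for, a point or a joint stands for the part that bears it (a point fixed in the world has none). Each returns a list of dicts, best first, with "score" (0 to 1); they miss things now and then, are a little off and sometimes report something else, mostly with a low value. They report only what shows in the picture. A call takes as long as a camera call. They do not tell look-alikes from the thing itself.
- viewer.boxes_of(picture, label): "extent" ([centre column, centre row, width, height] in pixels, round what is visible of it).
- viewer.spot_point(picture, label): "point" ([column, row] in pixels: a listed point, or the origin of a listed thing).
The state is a dict: "time": time; "q": joint angles; "joint_vel": joint speeds; "joint_torque": joint torques, N m; "tool_pos": TCP position; "tcp_rot": TCP orientation; "wrist_force": force on the tool from outside, world axes, zero at the start; "torque": the same for the moment, N m; "width": opening from 0.0 (shut) to 1.0 (fully open); "grip_force": force on a finger pad.
Only numpy, scipy, OpenCV 4.12 (cv2) and the standard library are available. Lean on these libraries where they do the work, as an engineer would, in place of code of your own. Each camera call takes 0.05 s, during which the arm holds its last target. There are 200 camera calls.

## Working session

There is one attempt and no reset: what is moved stays moved. The work goes in short steps, Python scripts to look and compute and a tool call to move; the robot and the scene stay as the last step left them, time stands still between calls to the robot, and variables do not carry over. Pictures are saved under pics/ and viewed, at most 13 in all, crops included, and the job is handed in when it is done.

Besides the shell and the picture viewer there is one more tool, called after "Call:" as name(argument=value, ...) on one line, values as JSON. step_arm: Moves the arm, as the interface text tells. Its arguments: {"type":"object","properties":{"series":{"type":"array"},"gripper":{"type":"number"},"newtons":{"type":"number"}},"required":["series"]}

```bash
mkdir -p pics; cat > h.py <<'E'
import numpy as np, cv2
from workcell import monitor, viewer, job
def ray(p,uv):
    K=np.array(p["intrinsics"]);T=np.array(p["T"])
    d=np.linalg.inv(K)@np.array([uv[0],uv[1],1.0]); d=T[:3,:3]@np.array([d[0],-d[1],-d[2]])
    return T[:3,3],d
def at_z(p,uv,z):
    o,d=ray(p,uv); return (o+d*(z-o[2])/d[2])
def proj(p,X):
    K=np.array(p["intrinsics"]);T=np.array(p["T"])
    c=np.linalg.inv(T)@np.append(X,1); v=K@np.array([c[0],-c[1],-c[2]]); return v[:2]/v[2]
def save(p,n,): cv2.imwrite("pics/"+n,cv2.cvtColor(p["image"],cv2.COLOR_RGB2BGR))
E
python3 - <<'E'
from h import *
for n in ("top","scene"):
    p=viewer.read_camera(n); save(p,n+"0.png")
    print(n,[k for k in p],np.array(p["T"])[:3,3].round(3))
    for l,z in (("holder",0),("bar_mid",.214),("soap_mid",.145),("cap_top",.249),("dish_mid",.009),("soap_dish",0)):
        for r in viewer.spot_point(p,l)[:5]:
            print(l,round(r["score"],2),np.round(r["point"],1),at_z(p,r["point"],z).round(3))
s=monitor.read_state(); print(s["time"],s["tool_pos"],s["tcp_rot"])
E
```

```text
top ['image', 'intrinsics', 'T', 'shot'] [0.192 0.008 1.463]
holder 0.77 [264.8 168.2] [0.63  0.031 0.   ]
bar_mid 0.71 [241.7 214.5] [0.417 0.097 0.214]
bar_mid 0.69 [270.5 182.2] [0.52  0.009 0.214]
soap_mid 0.86 [274.1 211. ] [ 0.442 -0.003  0.145]
soap_mid 0.26 [213.2 184.7] [0.529 0.198 0.145]
cap_top 0.69 [261.9 146. ] [0.627 0.037 0.249]
dish_mid 0.78 [367.9 274.4] [ 0.244 -0.334  0.009]
dish_mid 0.77 [304. 204.] [ 0.494 -0.112  0.009]
dish_mid 0.69 [211.7 246.8] [0.338 0.215 0.009]
dish_mid 0.57 [326.  250.6] [ 0.327 -0.189  0.009]
soap_dish 0.86 [214.6 251.9] [0.32  0.205 0.   ]
soap_dish 0.81 [367.5 281.1] [ 0.221 -0.334  0.   ]
soap_dish 0.68 [322.3 251. ] [ 0.326 -0.177  0.   ]
soap_dish 0.58 [302.3 204.2] [ 0.495 -0.107  0.   ]
soap_dish 0.39 [276.7 208.9] [ 0.477 -0.014  0.   ]
scene ['image', 'intrinsics', 'T', 'shot'] [1.089 0.691 0.816]
holder 0.72 [233.7 289.2] [0.638 0.032 0.   ]
holder 0.63 [191.7 249.6] [ 0.628 -0.174 -0.   ]
bar_mid 0.83 [257.8 200.6] [0.527 0.012 0.214]
bar_mid 0.15 [299.1 315.3] [0.712 0.336 0.214]
soap_mid 0.78 [281.2 209.1] [0.444 0.008 0.145]
cap_top 0.7 [225.3 209.4] [0.635 0.027 0.249]
dish_mid 0.91 [259.3 178.9] [ 0.242 -0.319  0.009]
dish_mid 0.9 [262.7 204.5] [ 0.339 -0.192  0.009]
dish_mid 0.69 [240.4 235.6] [ 0.493 -0.117  0.009]
dish_mid 0.64 [360.4 264.9] [0.339 0.207 0.009]
soap_dish 0.96 [360.  267.6] [0.34  0.208 0.   ]
soap_dish 0.86 [258.6 178.8] [ 0.234 -0.333  0.   ]
soap_dish 0.78 [240.6 239.1] [ 0.497 -0.113  0.   ]
soap_dish 0.71 [305.8 269.7] [0.452 0.111 0.   ]
soap_dish 0.65 [263.8 204.6] [ 0.328 -0.198  0.   ]
0.7 [0.18769033 0.64838878 0.19833036] [4.41127492e-01 3.11046488e+00 9.73054429e-05]
```

View images.

View pics/top0.png

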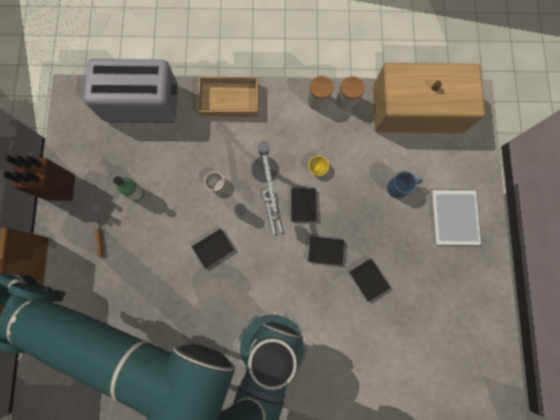

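View pics/scene0.png

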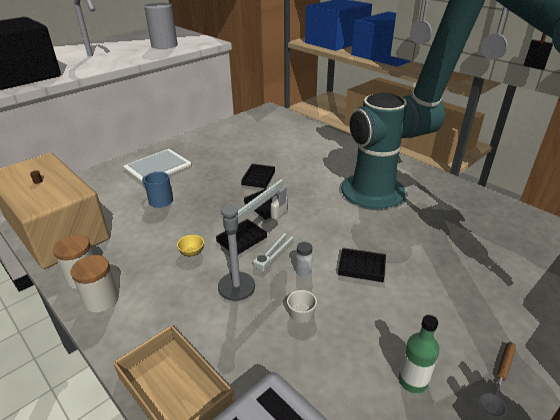

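The top view shows the post at pixel (264,150), with the arm running to the soap at about (274,211). Four black dishes could be the one meant: (304,204), (326,250), (369,280) and (213,248). The one farthest from the base is (304,204), and it is also the only one about 0.19 m from the post. I'll refine that measurement and check a crop.

```bash
python3 - <<'E'
from h import *
p=viewer.read_camera("top"); im=p["image"]
caps=[];
for l,z in (("cap_top",.249),("bar_mid",.214),("soap_mid",.145),("holder",0)):
    r=viewer.spot_point(p,l)[0]; print(l,at_z(p,r["point"],z).round(3))
# dish top rim z=.022
g=im.max(2); m=(g<60).astype(np.uint8); 
n,lab,st,c=cv2.connectedComponentsWithStats(m)
for i in range(1,n):
    if st[i,4]>150 and 180<c[i][0]<400 and 150<c[i][1]<300:
        pts=np.argwhere(lab==i)[:,::-1].astype(np.float32); 
        W=np.array([at_z(p,q,.018)[:2] for q in pts],np.float32)
        r=cv2.minAreaRect(W*1000); print(c[i].round(1),st[i,4],np.round(r[0]),np.round(r[1]),round(r[2],1))
H=np.array([.632,.031])
crop=cv2.resize(im[120:290,180:400],None,fx=3.5,fy=3.5,interpolation=cv2.INTER_CUBIC)
o=cv2.cvtColor(crop,cv2.COLOR_RGB2BGR)
for X in ((.632,.031,.249),(.494,-.113,.009),(.632,.031,0),(.444,.002,.145)):
    u=(proj(p,X)-[180,120])*3.5; cv2.circle(o,tuple(int(v) for v in u),4,(0,0,255),1)
cv2.imwrite("pics/crop1.png",o)
p=viewer.read_camera("scene"); im=p["image"]
for l,z in (("garlic_press",.01),("spice_jar",0),("ramekin",0),("pinch_bowl",0),("oil_bottle",0),("mug",0)):
    r=viewer.spot_point(p,l)[:1]; print(l,[at_z(p,k["point"],z).round(3) for k in r])
E
```

```text
cap_top [0.63  0.031 0.249]
bar_mid [0.517 0.013 0.214]
soap_mid [ 0.441 -0.013  0.145]
holder [0.625 0.031 0.   ]
[303.4 204.3] 779 [ 491. -110.] [ 83. 121.] 89.8
[212.6 248.3] 828 [332. 209.] [ 89. 115.] 32.8
[325.9 250.3] 836 [ 328. -187.] [120.  89.] 83.3
[369.4 279.7] 864 [ 227. -336.] [117.  89.] 31.9
garlic_press [array([0.463, 0.106, 0.01 ])]
spice_jar [array([0.46, 0.1 , 0.  ])]
ramekin [array([0.577, 0.218, 0.   ])]
pinch_bowl [array([ 0.634, -0.179,  0.   ])]
oil_bottle [array([0.534, 0.492, 0.   ])]
mug [array([ 0.554, -0.466,  0.   ])]
```

View pics/crop1.png

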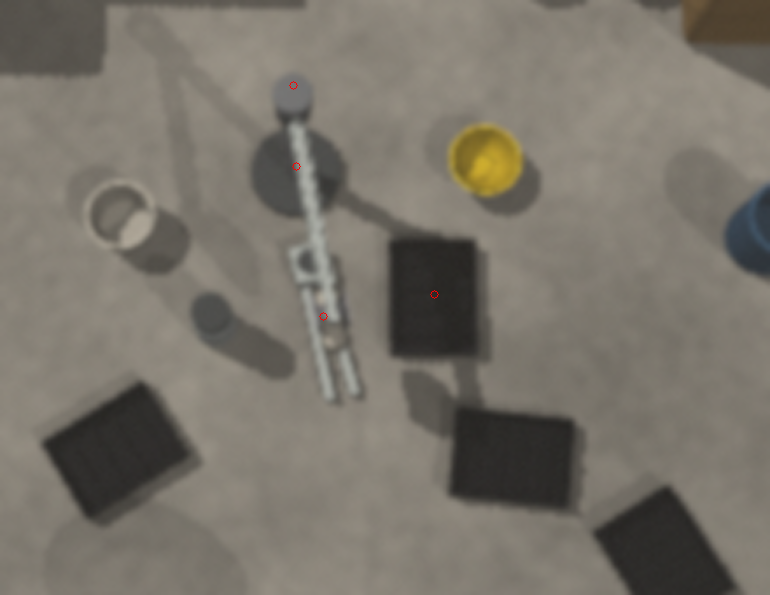

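The crop confirms the choice. The dish centre is at crop (432,297), next to the garlic press and the yellow bowl, with the cap at about (293,92). My estimates are post (0.629,0.030) and dish (0.493,-0.112), which are 0.197 m apart. The arm is at a bearing of about 190° and needs to reach about 226°. I'll shut the gripper, lift and go to the +y side of the arm.

Call:
step_arm(series=[0,0,-0.06,0,0,0,-0.12,0,-0.042,-0.041,-0.12,-0.13,-0.084,-0.082,-0.12,-0.26,-0.126,-0.123,-0.12,-0.4,-0.168,-0.164,-0.12,-0.53,-0.21,-0.205,-0.12,-0.66,-0.252,-0.246,-0.12,-0.8], gripper=0)

```text
time: 2.3
tool_pos: [0.362, 0.3403, 0.3186]
tcp_rot: [-0.812, 3.034, 0.0]
wrist_force: [-0.2, -0.5, 0.8]
width: 0.001
grip_force: 0.0
```

```bash
cat >> h.py <<'E'
from scipy.spatial.transform import Rotation as R
def tool(target):
    s=monitor.read_state(); M=R.from_rotvec(s["tcp_rot"]).as_matrix()
    print("t",round(s["time"],2),"tcp",np.round(s["tool_pos"],3),"q",np.round(s["q"],2),"F",np.round(s["wrist_force"],1),"w",s["width"]); print("toolx",M[:,0].round(3),"tooly",M[:,1].round(3))
    for t in target: print(t,"shift",(M.T@(np.array(t)-s["tool_pos"])).round(3))
E
python3 -c "
from h import *
tool([(.51,.09,.318),(.51,.09,.200)])"
```

```text
t 2.3 tcp [0.362 0.34  0.319] q [ 0.7  -0.13  1.81 -0.    1.47 -1.39] F [-0.2 -0.5  0.8] w 0.0011539703781068959
toolx [-0.866 -0.5   -0.001] tooly [-0.5    0.866  0.   ]
(0.51, 0.09, 0.318) shift [-0.003 -0.291  0.001]
(0.51, 0.09, 0.2) shift [-0.003 -0.291  0.119]
```

Call:
step_arm(series=[0,-0.06,0,0,0,-0.12,0,0,0,-0.18,0,0,0,-0.24,0,0,-0.003,-0.29,0.0,0,-0.003,-0.29,0.06,0,-0.003,-0.29,0.118,0,-0.003,-0.29,0.118,0])

```text
time: 3.3
tool_pos: [0.5026, 0.0906, 0.1945]
tcp_rot: [0.801, -3.025, -0.002]
wrist_force: [-0.7, 0.6, 0.0]
width: -0.003
grip_force: 0.0
```

```bash
python3 -c "
from h import *
tool([(.537,-.0345,.200)])
for n in ('top','scene'):
    p=viewer.read_camera(n)
    if n=='scene': save(p,'scene1.png')
    for l,z in (('cap_top',.249),('bar_mid',.214),('soap_mid',.145)):
        for r in viewer.spot_point(p,l)[:1]: print(n,l,round(r['score'],2),at_z(p,r['point'],z).round(3))
"
```

```text
t 3.3 tcp [0.503 0.091 0.195] q [ 0.13 -0.04  1.94 -0.    1.25 -1.96] F [-0.7  0.6  0. ] w -0.003268053864305399
toolx [-0.869 -0.495  0.012] tooly [-0.495  0.869  0.005]
(0.537, -0.0345, 0.2) shift [ 0.032 -0.126 -0.006]
top cap_top 0.71 [0.5   0.172 0.249]
top bar_mid 0.77 [0.514 0.014 0.214]
top soap_mid 0.88 [ 0.455 -0.013  0.145]
scene cap_top 0.44 [0.633 0.035 0.249]
scene bar_mid 0.81 [0.526 0.006 0.214]
scene soap_mid 0.59 [0.438 0.002 0.145]
```

View pics/scene1.png

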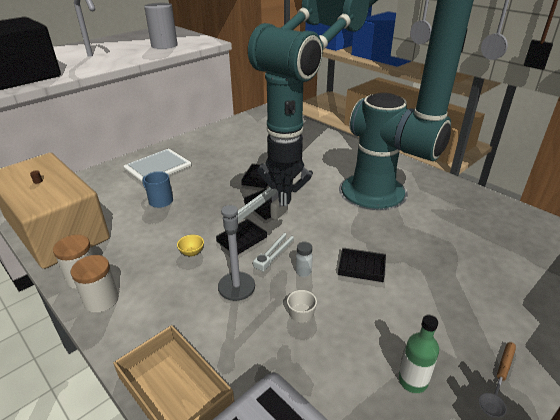

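The shut fingers at about (283,190) hang on the +y side of the bar, clear of the clip. I'll push most of the way and then measure.

Call:
step_arm(series=[0.006,-0.026,0,0,0.012,-0.05,0,0,0.017,-0.065,0,0,0.023,-0.08,0,0,0.027,-0.09,0,0,0.029,-0.1,0,0,0.031,-0.11,0,0,0.031,-0.11,0,0])

```text
time: 4.7
tool_pos: [0.5354, -0.0199, 0.2002]
tcp_rot: [0.804, -3.037, -0.0]
wrist_force: [-0.6, 0.4, -0.5]
width: 0.0
grip_force: 0.0
```

```bash
cat > m.py <<'E'
from h import *
import sys
tool([(.537,-.0345,.200)])
C=np.array([.629,.030]); D=np.array([.493,-.112])
b=lambda v:np.degrees(np.arctan2(v[1],v[0]))%360
print("target",b(D-C))
for n in ('top','scene'):
    p=viewer.read_camera(n); save(p,n+sys.argv[1]+'.png')
    for l,z in (('cap_top',.249),('bar_mid',.214),('soap_mid',.145)):
        for r in viewer.spot_point(p,l)[:2]:
            X=at_z(p,r['point'],z)[:2]; print(n,l,round(r['score'],2),np.round(r['point']),X.round(3),"bearing",b(X-C).round(1),"r",np.linalg.norm(X-C).round(3),"toDish",np.linalg.norm(X-D).round(3))
E
python3 m.py 2
```

```text
t 4.7 tcp [ 0.535 -0.02   0.2  ] q [-0.08 -0.    1.9   0.    1.24 -2.17] F [-0.6  0.4 -0.5] w 0.00019784416777022048
toolx [-0.869 -0.495  0.   ] tooly [-0.495  0.869  0.   ]
(0.537, -0.0345, 0.2) shift [ 0.006 -0.014  0.   ]
target 226.23640760285613
top bar_mid 0.74 [136. 193.] [0.482 0.425] bearing 110.4 r 0.421 toDish 0.537
top bar_mid 0.52 [269. 181.] [0.525 0.013] bearing 189.3 r 0.105 toDish 0.129
scene cap_top 0.43 [230. 207.] [0.621 0.026] bearing 204.1 r 0.009 toDish 0.188
scene bar_mid 0.76 [258. 201.] [0.527 0.013] bearing 189.8 r 0.103 toDish 0.129
scene soap_mid 0.69 [280. 210.] [0.45 0.01] bearing 186.4 r 0.18 toDish 0.129
scene soap_mid 0.2 [273. 254.] [0.582 0.124] bearing 116.7 r 0.105 toDish 0.252
```

View pics/scene2.png

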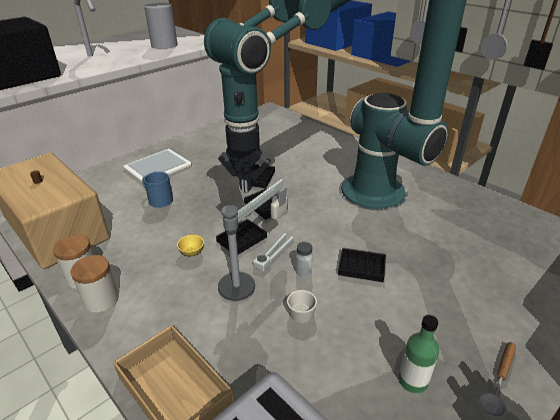

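```bash
python3 - <<'E'
from h import *
s=viewer.read_camera("scene"); t=viewer.read_camera("top")
for X in ((.503,.091,.195),(.535,-.02,.2),(.535,-.02,.3),(.521,.011,.214),(.629,.03,.249),(.629,.03,0),(.493,-.112,.009)):
    print(X,"scene",proj(s,X).round(),"top",proj(t,X).round())
o=[cv2.resize(p["image"][a:b,c:d],(400,400),interpolation=cv2.INTER_CUBIC) for p,a,b,c,d in ((s,130,250,190,310),(t,120,240,210,330))]
cv2.imwrite("pics/c3.png",cv2.cvtColor(np.hstack(o),cv2.COLOR_RGB2BGR))
E
```

```text
(0.503, 0.091, 0.195) scene [287. 217.] top [245. 189.]
(0.535, -0.02, 0.2) scene [247. 201.] top [280. 179.]
(0.535, -0.02, 0.3) scene [245. 167.] top [281. 170.]
(0.521, 0.011, 0.214) scene [259. 200.] top [270. 182.]
(0.629, 0.03, 0.249) scene [228. 209.] top [264. 145.]
(0.629, 0.03, 0) scene [236. 287.] top [265. 168.]
(0.493, -0.112, 0.009) scene [242. 236.] top [304. 204.]
```

View pics/c3.png

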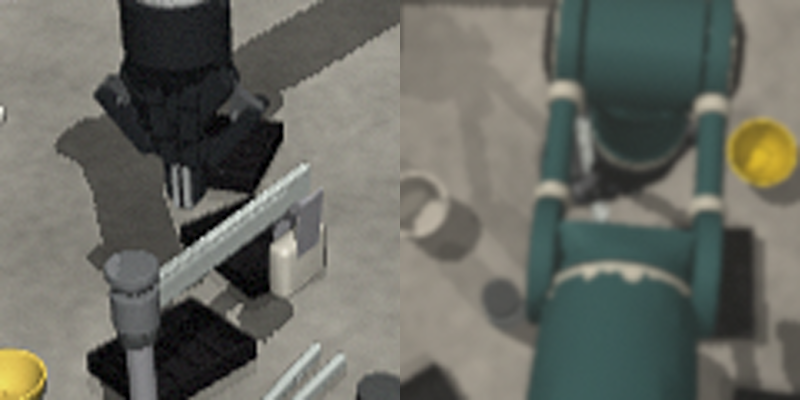

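The bar at about (258,200) has not moved. The fingertips are on its far side at (245,191), about 10 px higher than the reported TCP projects, so they passed over it: the real tips sit about 28 mm above the reported TCP. I'll lift, go back to the +y side and go lower.

Call:
step_arm(series=[0,0,-0.05,0,-0.012,0.04,-0.05,0,-0.025,0.08,-0.05,0,-0.031,0.11,-0.05,0,-0.031,0.11,-0.01,0,-0.031,0.11,0.01,0,-0.031,0.11,0.01,0,-0.031,0.11,0.01,0])

```text
time: 6.2
tool_pos: [0.5083, 0.0916, 0.1913]
tcp_rot: [-0.804, 3.035, -0.0]
wrist_force: [0.7, -0.2, 0.8]
width: -0.002
grip_force: 0.0
```

```bash
python3 - <<'E'
from h import *
tool([])
s=viewer.read_camera("scene"); x=monitor.read_state()["tool_pos"]
print(proj(s,x).round(1))
o=cv2.resize(s["image"][150:250,220:340],(720,600),interpolation=cv2.INTER_CUBIC).copy()
for dz in (0,.01,.02,.03,.04):
    u=(proj(s,x+[0,0,dz])-[220,150])*6; cv2.circle(o,tuple(int(v) for v in u),4,(255,0,0),1)
cv2.imwrite("pics/c4.png",cv2.cvtColor(o,cv2.COLOR_RGB2BGR))
E
```

```text
t 6.2 tcp [0.508 0.092 0.191] q [ 0.13 -0.03  1.95 -0.    1.23 -1.96] F [ 0.7 -0.2  0.8] w -0.0017130268667162889
toolx [-0.869 -0.495 -0.001] tooly [-0.495  0.869 -0.001]
[285.7 218.7]
```

View pics/c4.png

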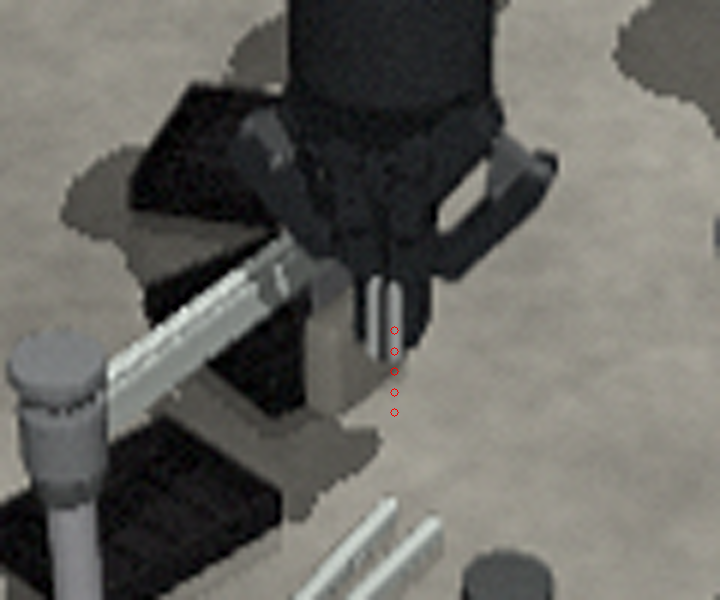

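The tips end at about crop (385,358), which puts them about 26 mm above the reported TCP, with the lateral position correct. I'll lower 14 mm so the tips are at about 0.203, then push.

Call:
step_arm(series=[0,0,0.014,0,0.008,-0.025,0.014,0,0.017,-0.05,0.014,0,0.022,-0.065,0.014,0,0.028,-0.08,0.014,0,0.033,-0.095,0.014,0,0.035,-0.107,0.014,0,0.035,-0.107,0.014,0])

```text
time: 7.25
tool_pos: [0.5304, -0.0201, 0.1763]
tcp_rot: [0.803, -3.037, 0.002]
wrist_force: [-0.1, 0.5, -0.4]
width: -0.001
grip_force: 0.0
```

```bash
python3 m.py 5
```

```text
t 7.25 tcp [ 0.53  -0.02   0.176] q [-0.08  0.01  1.94 -0.    1.2  -2.17] F [-0.1  0.5 -0.4] w -0.000818536313861746
toolx [-0.869 -0.494  0.001] tooly [-0.494  0.869 -0.001]
(0.537, -0.0345, 0.2) shift [ 0.001 -0.016 -0.024]
target 226.23640760285613
top cap_top 0.35 [317. 168.] [ 0.556 -0.132] bearing 245.8 r 0.178 toDish 0.066
top bar_mid 0.66 [284. 174.] [ 0.546 -0.034] bearing 217.8 r 0.105 toDish 0.094
top soap_mid 0.53 [302. 196.] [ 0.492 -0.095] bearing 222.4 r 0.186 toDish 0.017
scene cap_top 0.5 [231. 208.] [0.622 0.032] bearing 162.4 r 0.007 toDish 0.194
scene cap_top 0.21 [232. 287.] [0.774 0.228] bearing 53.7 r 0.245 toDish 0.441
scene bar_mid 0.96 [238. 200.] [ 0.562 -0.023] bearing 218.4 r 0.085 toDish 0.113
scene soap_mid 0.62 [250. 202.] [ 0.482 -0.075] bearing 215.6 r 0.181 toDish 0.038
```

View pics/scene5.png

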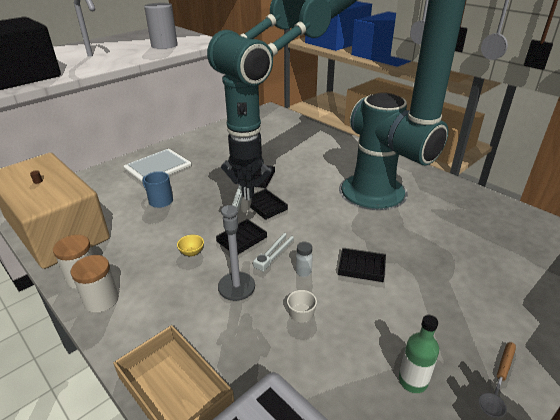

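The bar now turns with the fingers. Its bearing is about 218°, which agrees with the contact geometry, and it needs about 8° more. I'll push the last 16 mm, hold, then back off.

Call:
step_arm(series=[0,-0.006,0,0,0,-0.011,0,0,0.001,-0.016,0,0,0.001,-0.016,0,0,0.001,-0.016,0,0,0,0.01,0,0,0,0.05,0,0,0,0.09,0,0])

```text
time: 8.65
tool_pos: [0.4853, 0.0598, 0.1764]
tcp_rot: [-0.803, 3.037, -0.001]
wrist_force: [0.3, 0.5, -0.5]
width: 0.002
grip_force: 0.0
```

Call:
step_arm(series=[0,0,-0.06,0,0,0.05,-0.12,0,0,0.11,-0.12,0,0,0.17,-0.12,0,0,0.17,-0.12,0])

```text
time: 9.28
tool_pos: [0.3999, 0.2098, 0.2971]
tcp_rot: [-0.813, 3.033, 0.001]
wrist_force: [0.6, -0.4, 0.0]
width: 0.002
grip_force: 0.0
```

```bash
python3 m.py 6; python3 - <<'E'
import cv2,numpy as np
a=cv2.imread('pics/top6.png')[120:270,200:350];b=cv2.imread('pics/scene6.png')[150:300,180:330]
cv2.imwrite('pics/c6.png',np.hstack([cv2.resize(i,(400,400),interpolation=cv2.INTER_CUBIC) for i in (a,b)]))
E
```

```text
t 9.28 tcp [0.4   0.21  0.297] q [ 0.43 -0.22  1.92  0.    1.44 -1.67] F [ 0.6 -0.4  0. ] w 0.002054458140199369
toolx [-0.866 -0.5   -0.002] tooly [-0.5    0.866  0.   ]
(0.537, -0.0345, 0.2) shift [ 0.004 -0.28   0.097]
target 226.23640760285613
top cap_top 0.6 [262. 148.] [0.619 0.037] bearing 145.7 r 0.012 toDish 0.195
top bar_mid 0.6 [287. 172.] [ 0.555 -0.043] bearing 224.8 r 0.104 toDish 0.092
top soap_mid 0.83 [307. 194.] [ 0.501 -0.11 ] bearing 227.5 r 0.19 toDish 0.008
scene cap_top 0.52 [229. 209.] [0.627 0.03 ] bearing 174.1 r 0.002 toDish 0.195
scene bar_mid 0.74 [229. 197.] [ 0.569 -0.05 ] bearing 233.2 r 0.1 toDish 0.098
scene soap_mid 0.76 [237. 200.] [ 0.501 -0.107] bearing 227.1 r 0.187 toDish 0.01
```

View pics/c6.png

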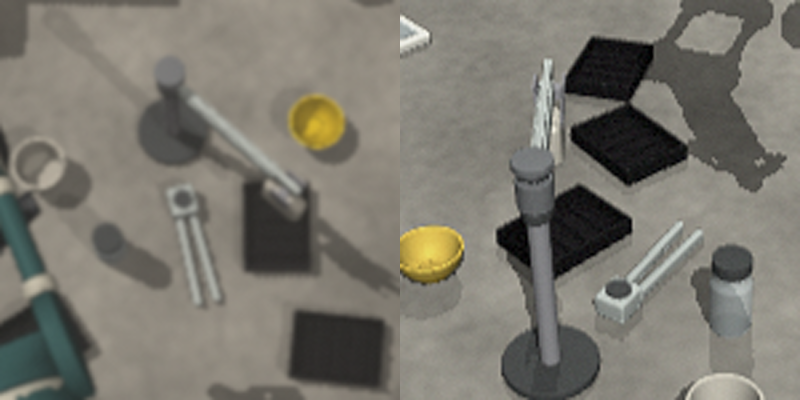

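The soap is within about 10 mm of the dish centre in both views, and nothing else has moved. Next I'll go over the cap at (0.627,0.031).

Call:
step_arm(series=[-0.021,-0.054,0,0,-0.043,-0.107,0,0,-0.064,-0.161,0,0,-0.086,-0.215,0,0,-0.107,-0.268,0,0,-0.107,-0.268,0.03,0,-0.107,-0.268,0.055,0,-0.107,-0.268,0.055,0])

```text
time: 10.68
tool_pos: [0.6254, 0.0259, 0.2378]
tcp_rot: [0.8, -3.032, -0.002]
wrist_force: [-0.1, 0.4, 0.2]
width: -0.001
grip_force: 0.0
```

```bash
python3 - <<'E'
from h import *
tool([(.627,.031,.213)])
s=viewer.read_camera("scene"); x=monitor.read_state()["tool_pos"]
o=cv2.resize(s["image"][140:240,170:290],(720,600),interpolation=cv2.INTER_CUBIC).copy()
for dz in (0,.026):
    u=(proj(s,x+[0,0,dz])-[170,140])*6; cv2.circle(o,tuple(int(v) for v in u),4,(255,0,0),1)
cv2.imwrite("pics/c7.png",cv2.cvtColor(o,cv2.COLOR_RGB2BGR))
E
```

```text
t 10.68 tcp [0.625 0.026 0.238] q [ 0.    0.15  1.66 -0.    1.33 -2.09] F [-0.1  0.4  0.2] w -0.0014475749175640665
toolx [-0.87  -0.494  0.006] tooly [-0.494  0.87   0.003]
(0.627, 0.031, 0.213) shift [-0.004  0.004  0.025]
```

View pics/c7.png

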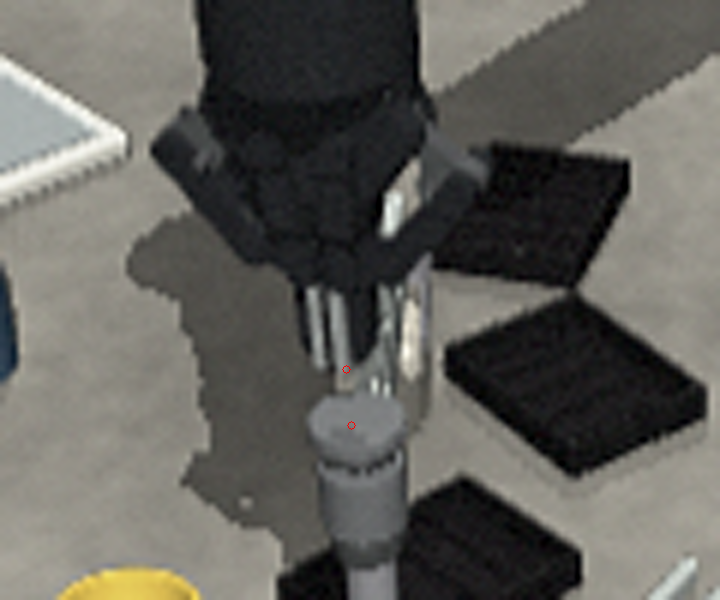

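The tips at about crop (335,365) sit above the cap at (358,420), roughly 8 mm to the left of it. I'll correct sideways and descend gradually.

Call:
step_arm(series=[-0.003,0.008,0,0,-0.003,0.008,0.008,0,-0.003,0.008,0.014,0,-0.003,0.008,0.018,0,-0.003,0.008,0.021,0,-0.003,0.008,0.024,0,-0.003,0.008,0.024,0])

```text
time: 11.6
tool_pos: [0.6256, 0.0357, 0.2169]
tcp_rot: [0.805, -3.036, -0.0]
wrist_force: [0.7, 1.5, 0.5]
width: -0.005
grip_force: 0.0
```

Call:
step_arm(series=[0,0,0.002,0,0,0,0.004,0,0,0,0.006,0,0,0,0.006,0])

```text
time: 12.1
tool_pos: [0.6261, 0.0357, 0.2122]
tcp_rot: [-0.805, 3.036, -0.001]
wrist_force: [-1.7, -0.4, 4.4]
width: -0.006
grip_force: 2.4
```

Call:
step_arm(series=[0,0,0.002,0,0,0,0.004,0,0,0,0.006,0,0,0,0.006,0])

```text
time: 12.6
tool_pos: [0.6261, 0.0357, 0.206]
tcp_rot: [-0.805, 3.036, -0.001]
wrist_force: [-2.0, -0.4, 5.1]
width: -0.0
grip_force: 2.4
```

Force is steady at about 5 N, so the cap is sliding. I'll continue to the stop.

Call:
step_arm(series=[0,0,0.002,0,0,0,0.004,0,0,0,0.006,0,0,0,0.006,0])

```text
time: 13.1
tool_pos: [0.6263, 0.0357, 0.2058]
tcp_rot: [-0.804, 3.033, -0.002]
wrist_force: [-11.7, 0.2, 24.9]
width: 0.003
grip_force: 12.7
```

It has hit the stop: the force jumped to 25 N with no further travel. I'll lift and back away.

Call:
step_arm(series=[0,0,0,0,0,0,-0.03,0,0,0,-0.09,0,0,0,-0.14,0,0,0.06,-0.14,0,0,0.12,-0.14,0,0,0.18,-0.14,0,0,0.24,-0.14,0])

```text
time: 14.1
tool_pos: [0.5058, 0.2457, 0.3386]
tcp_rot: [0.804, -3.037, -0.0]
wrist_force: [0.1, 0.3, 0.0]
width: -0.0
grip_force: 0.0
```

Call:
step_arm(series=[0,0.05,0,0,0,0.05,0,0,0,0.05,0,0])

```text
time: 14.48
tool_pos: [0.4822, 0.2874, 0.3388]
tcp_rot: [0.806, -3.036, 0.001]
wrist_force: [1.0, 0.2, -0.4]
width: 0.004
grip_force: 0.0
```

```bash
python3 m.py 8; python3 - <<'E'
import cv2,numpy as np
a=cv2.imread('pics/scene6.png')[160:250,195:285];b=cv2.imread('pics/scene8.png')[160:250,195:285]
cv2.imwrite('pics/c8.png',np.hstack([cv2.resize(i,(400,400),interpolation=cv2.INTER_CUBIC) for i in (a,b)]))
E
```

```text
t 14.47 tcp [0.482 0.287 0.339] q [ 0.49 -0.01  1.65 -0.    1.5  -1.6 ] F [ 1.   0.2 -0.4] w 0.0039059026954699695
toolx [-0.868 -0.496  0.001] tooly [-0.496  0.868 -0.001]
(0.537, -0.0345, 0.2) shift [ 0.112 -0.307  0.139]
target 226.23640760285613
top cap_top 0.55 [261. 152.] [0.609 0.038] bearing 157.4 r 0.022 toDish 0.19
top cap_top 0.46 [264. 170.] [0.549 0.03 ] bearing 180.0 r 0.08 toDish 0.153
top bar_mid 0.58 [270. 210.] [0.431 0.011] bearing 185.4 r 0.199 toDish 0.138
top bar_mid 0.56 [287. 174.] [ 0.549 -0.043] bearing 222.5 r 0.108 toDish 0.089
top soap_mid 0.88 [306. 193.] [ 0.502 -0.108] bearing 227.5 r 0.188 toDish 0.01
scene cap_top 0.59 [228. 211.] [0.635 0.037] bearing 45.5 r 0.009 toDish 0.206
scene bar_mid 0.82 [230. 195.] [ 0.562 -0.055] bearing 231.5 r 0.108 toDish 0.089
scene bar_mid 0.41 [191. 248.] [0.747 0.049] bearing 9.2 r 0.12 toDish 0.301
scene soap_mid 0.79 [237. 202.] [ 0.506 -0.101] bearing 226.9 r 0.179 toDish 0.018
```

View pics/c8.png

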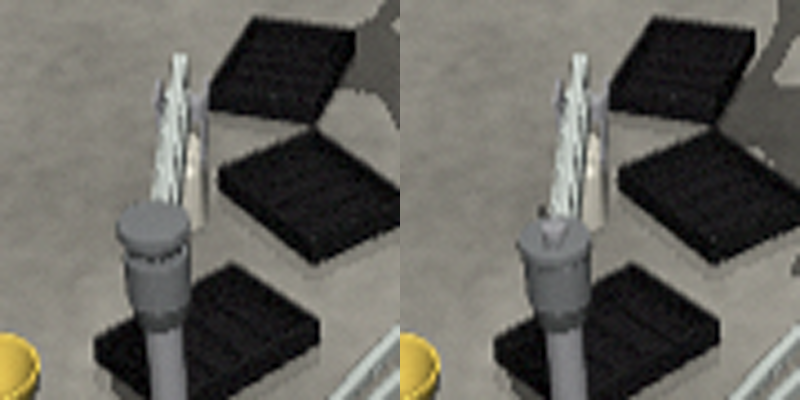

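The cap is now seated flush, about 4 px lower with the gap below it closed. The bar and soap are unmoved and the robot is clear, so I'm handing in.

```bash
python3 -c "
from h import *
print(job.finish_job())"
```

```text
the job is handed in; nothing more can be done
None
```

The job is handed in, with no verdict returned: in the last pictures the soap hangs about 10–18 mm from the dish centre (limit 25 mm), the cap is pressed to its stop, the dish and the things next to the holder look unmoved, and the arm is clear.

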